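# Snap a test coupler onto a tilted nipple and hold it

### The job

Lift the tall steel test coupler (the one with the slim gripping stem) off its parking peg and press it, mouth first and squarely, onto the tilted nipple of the valve housing until it snaps past the two spring catches and is fully home. Finish while still holding it pressed fully home against the return spring: do not let go, the spring would push it back up. Leave the blanking cap, screwdriver, blue bin and can where they are.

Things in the scene. Friction and masses are not known exactly. Their poses are not given: they have to be found in the camera images.
- coupler: Hollow round steel coupler, loose, 0.2-0.33 kg, upright, mouth down over either parking peg. Origin: centre of the mouth; z along its axis to the stem. Body 36 mm dia, z 0 to 48 mm, three dark rings; solid gripping stem 24 mm dia, z 48 to 92 mm. Bore 44 mm deep: rounded lip 20 mm inner dia (z 0 to 8), groove 26 mm dia (z 8 to 26), then 20 mm dia (z 26 to 44).
- stand: Parking stand, fixed: black plate 70 x 170 x 12 mm with two upright aluminium pegs 14 mm in diameter and 27 mm high at y = -45 and +45 mm of its frame. Origin: centre of its underside.
- cap: Blanking cap on the other parking peg: squat round steel cap, 42 mm in diameter, 36 mm tall, loose, no stem. Origin: centre of its underside. Not to be moved.
- housing: Aluminium valve housing on a dark base plate, fixed: base 150 x 120 x 10 mm, ribbed box 120 x 100 mm up to 50 mm high. Origin: centre of its underside. The nipple leans over towards its -x side.
- nipple: Fixed on the housing, axis tilted 25 deg (0.44 rad) to the housing's -x side. Origin: on the axis at the top of its 44 mm dia boss, 75 mm above the bench; z points out along the axis. Greased steel post 16 mm dia, rounded head at z = 42 mm. Two ball catches bulge at z = 22 mm on the +y and -y sides; sprung collar round its foot. Coupler fully home: its mouth at z = 4 mm.
- collar (a joint): Dark sprung sleeve, 34 mm dia, round the nipple; top at nipple z = 16 mm when free. Value in m: 0 free, 0.012 fully down at its stop, pushed by the coupler's mouth. Spring: 6 N plus 0.9 N/mm, 17 N at the stop; it pushes a coupler that is let go back up 5 mm or more. The catches have snapped into the groove once it is down 6 mm or more.
- catch_left (a joint): Ball catch on the nipple's +y side, m: 0 standing out 4.5 mm from the post, about 0.0025 pushed in by the coupler's lip; snaps back to 0 once the lip has passed. Passing both takes about 3 to 7 N along the axis.
- catch_right (a joint): Ball catch on the nipple's -y side, same values as catch_left.
- driver: Screwdriver with red handle lying on the bench nearest the robot, bystander. Origin under its middle.
- bin: Small blue open bin of metal parts, 100 x 150 x 60 mm, bystander. Origin: centre of its underside.
- can: Upright aluminium can, 56 mm in diameter, 110 mm tall, bystander. Origin: centre of its underside.

How it is judged (in metres and radians):
On the way:
1. the coupler is lifted clear of its parking peg (z of coupler in the frame of stand above 0.042 m), for 0.1 s.
At the end, for the whole second after the job is handed in: Through the last second: coupler on the nipple, mouth centred within 3.5 mm, axis within 0.12 rad, mouth under 7.5 mm above the boss; both catches back out within 1 mm; collar down over 9 mm; coupler bears on the nipple's parts with over 10 N, fingers on the coupler with over 4 N (x of coupler in the frame of nipple between -0.0035 and 0.0035 m and y of coupler in the frame of nipple between -0.0035 and 0.0035 m and z of coupler in the frame of nipple below 0.0075 m and angle between the z axis of coupler and the z axis of nipple, either way round below 0.12 rad and value of joint collar above 0.009 m and value of joint each of catch_left, catch_right below 0.001 m and contact force between coupler and nipple above 10 N and contact force between the fingers and coupler above 4 N); the arm keeps its last pose, push and grip.
It fails at once if the blanking cap is moved (more than 20 mm) (distance of cap from where it was at the start of the episode above 0.02 m).
It fails at once if the screwdriver is moved (more than 20 mm) (distance of driver from where it was at the start of the episode above 0.02 m).
It fails at once if the bin is moved (more than 20 mm) (distance of bin from where it was at the start of the episode above 0.02 m).
It fails at once if the can is moved (more than 20 mm) (distance of can from where it was at the start of the episode above 0.02 m).
It also fails if it takes over 45 s, if anything falls off the work surface, if the arm or the gripper's body presses on something with over 40 N, if the wrist force passes 120 N, or if a joint passes its speed limit or range.

### The arm

A 6-joint arm with a two-finger parallel gripper is mounted at the origin on the work surface. World frame = base frame: x ahead of the robot, y to its left, z up, the work surface at z = 0. Lengths are in mm, angles in rad, forces in N, time in s.
With the tool pointing down it reaches from about 300 to 775 mm from the base axis. Payload 14.6 kg.
Tool frame: the origin (TCP) lies between the finger pads; the fingertips stand manip.tip_reach ahead of it and the grasp point (between the pads) lies 5 mm behind it (manip.tip_reach is the distance from the TCP to the fingertips, in mm); z points along the fingers, y is the line along which they close (so a half turn about z gives the same grasp; the last joint's range is limited). The gripper opens to 94 mm and grips with 3 to 60 N. Pads are 16 mm wide; open, the fingers measure 119 mm over their backs; the gripper's body (75 mm by 177 mm) begins 78 mm behind the grasp point.
Start: joints at [-1.297, 0.3, 1.521, -0, 1.321, -0.067], TCP at [183.825, -518.36, 191.546] pointing down, gripper open.
Joint ranges: [-3.03, 3.03], [-0.79, 2.21], [0.23, 2.52], [-1.04, 4.18], [0, 3.07], [-2.55, 2.55]. Speed limits (rad/s): [2.22, 2.22, 2.57, 3.14, 3.14, 3.14].

### API

Orientations are given as [roll, pitch, yaw] about the fixed x, y, z axes, in that order (R = Rz(yaw) Ry(pitch) Rx(roll)).
In Python, from cell import manip gives the robot as it stands. The module is installed in compiled form; this text tells all that it offers.
- The arm moves only by the shell command python3 -m creep 'ROWS' [FORCE]. ROWS is JSON, a list of rows, each a list of 3 entries, a list of its own where there are three numbers: the opening, from -1 (shut) to 1 (fully open), then the shift along the tool's x, y, z in cm, then the turn about the tool's z in units of 5 degrees (1.0 is 5 degrees). In form: [[grip, [tx, ty, tz], roll], ...]. A call has 1 to 12 rows; each row is the pose to reach, as a shift and turn from the pose commanded when the call began, along the tool's axes at that moment; what a row does not reach only later rows make up. A row lasts 1/10 s, in which the tool goes at most 50 mm and 8.59 degrees, less where a joint would pass 70% of its speed; a pose out of reach is approached as far as the arm can. A call with a gripper value outside its range is refused whole. The fingers move at their own pace and stop on an object; FORCE is the grip in N (left out, the last holds). Time passes only in rows, so rows that repeat a pose let the fingers close. It gives the time, the measured TCP pose, the force, the opening and the grip force at its end, in the units of the state.
- manip.read_state(): the state, without advancing time (a new reading comes with each control period).
- manip.camera(name): name is "scene" or "side" or "wrist"; returns the picture (480x640x3 uint8, red, green, blue); there is no depth.
- manip.camera_params(name): a dict with "fovy" (degrees; the focal length in pixels is half the picture's height over the tangent of half this angle, whatever the lens; pixels are square), "cx", "cy" (the principal point, pixels), "origin" and "attitude" of the camera in the world. Camera axes: x right, y down, z forward; pixel columns grow to the right and rows downward; lengths in mm; the calibration is good to about 2 mm. A picture is of the moment at which its call begins: read the wrist's pose just before it. camera_params takes no time and is no camera call; for the wrist camera it gives the pose at the moment of the call.
- manip.sign_off(): hands the job in; it is judged then, once.
The state is a dict: "clock": time; "joints": joint angles; "qd": joint speeds; "effort": joint torques, N m; "eef_pos": TCP position; "eef_rot": TCP orientation; "wrist_force": force on the tool from outside, world axes, zero at the start; "moment": the same for the moment, N m; "finger_gap": finger opening in mm; "finger_force": force on a finger pad.
Only numpy, scipy, OpenCV 4.12 (cv2) and the standard library are available. Lean on these libraries where they do the work, as an engineer would, in place of code of your own. Each camera call takes 0.05 s, during which the arm holds its last target. There are 200 camera calls.

## Working session

There is one attempt and no reset: what is moved stays moved. The work goes in short steps, Python scripts to look and compute and a shell command to move; the robot and the scene stay as the last step left them, time stands still between calls to the robot, and variables do not carry over. Pictures are saved under pics/ and viewed, at most 10 in all, crops included, and the job is handed in when it is done.

```bash
mkdir -p pics; python3 - <<'E'
from cell import manip
import cv2
s=manip.read_state()
print(s['clock'],s['eef_pos'],s['eef_rot'],s['finger_gap'],manip.tip_reach)
for n in("scene","side","wrist"):
    print(n,manip.camera_params(n))
    cv2.imwrite(f"pics/{n}0.png",manip.camera(n)[:,:,::-1])
E
```

```text
0.0 [ 183.76685544 -518.10309961  190.98545371] [-3.14045613e+00 -8.98767733e-05  3.40790440e-01] 94.27691881127504 14.0
scene {'fovy': 52.79643671185311, 'cx': 313.8936080868461, 'cy': 237.72779122917936, 'origin': array([1582.11792678,  -20.93757517,  744.00901771]), 'attitude': array([-2.14670981, -0.00570049,  1.49633653])}
side {'fovy': 50.07353998836169, 'cx': 325.7363590325667, 'cy': 237.86501584070535, 'origin': array([ 357.6832478 , -575.13285445,  863.66454766]), 'attitude': array([-2.43149163,  0.0091611 , -0.39686246])}
wrist {'fovy': 61.68911612589741, 'cx': 315.5777223640064, 'cy': 241.36697313723707, 'origin': array([ 248.19734372, -494.37591354,  384.59690715]), 'attitude': array([ 2.90356727e+00,  2.11736579e-03, -1.23100061e+00])}
```

View pics/scene0.png

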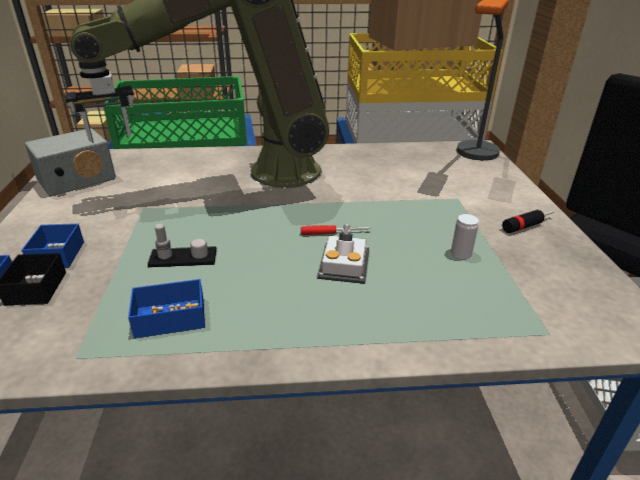

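View pics/side0.png

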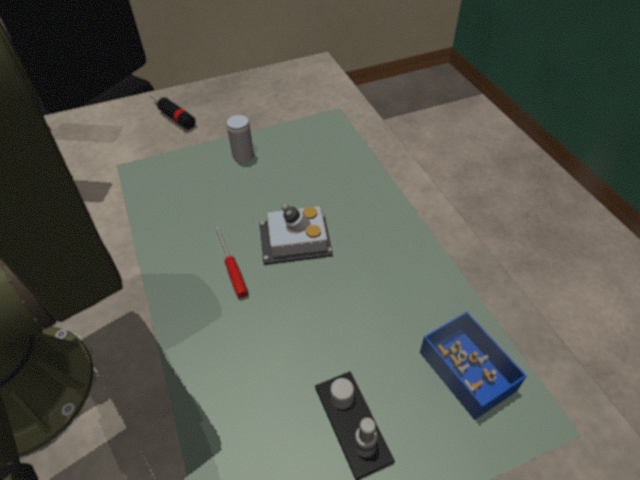

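The scene view shows the coupler stem at about (160,228), the cap at (199,248) and the housing at (345,258). In the side view the coupler is at (368,430), the cap at (342,392) and the nipple head at (291,214). I'll enlarge these areas.

```bash
python3 - <<'E'
import cv2,numpy as np
s=cv2.imread('pics/scene0.png');d=cv2.imread('pics/side0.png')
def c(im,x,y):
    o=cv2.resize(im[y:y+75,x:x+100],(400,300),interpolation=cv2.INTER_CUBIC)
    for i in range(0,100,20):cv2.putText(o,str(x+i),(i*4,8),0,.3,(0,0,255));cv2.line(o,(i*4,0),(i*4,4),(0,0,255))
    for i in range(0,75,15):cv2.putText(o,str(y+i),(0,i*4+4),0,.3,(0,0,255))
    return o
cv2.imwrite('pics/crop.png',np.vstack([np.hstack([c(s,130,210),c(s,295,215)]),np.hstack([c(d,310,402),c(d,245,195)])]))
E
```

```text
(no output)
```

View pics/crop.png

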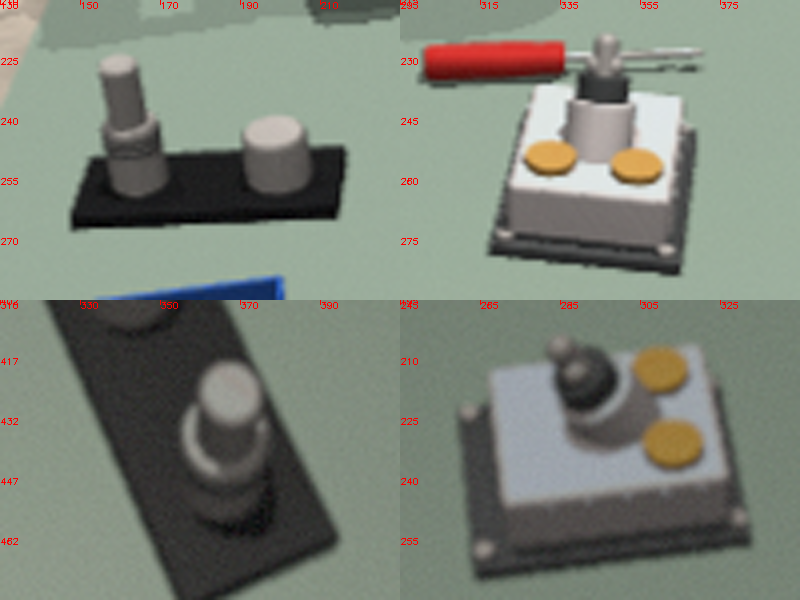

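View pics/wrist0.png

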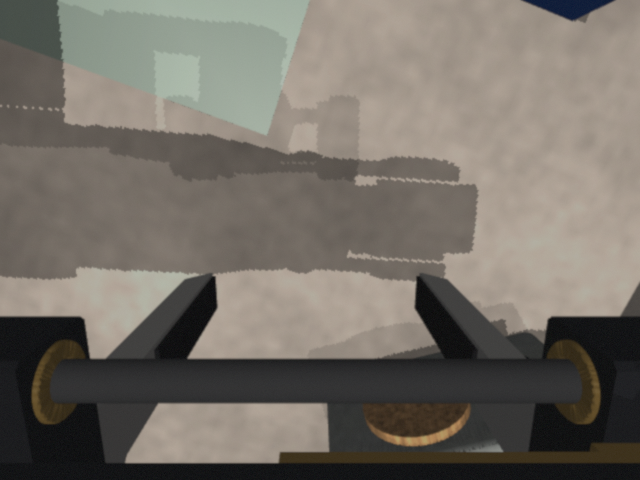

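Crops (full-image pixels): stem top at scene (159.4,225.5) and side (367,424.6); nipple head at scene (346.4,224.5) and side (284.6,207). The base-plate corners are clear too. The wrist view shows only bare bench. Next I'll triangulate.

```bash
cat > h.py <<'E'
import numpy as np
from scipy.spatial.transform import Rotation as R
from scipy.optimize import least_squares
from cell import manip
def cam(n):
    p=manip.camera_params(n); return (240/np.tan(np.radians(p['fovy']/2)),p['cx'],p['cy'],np.array(p['origin']),R.from_euler('xyz',p['attitude']).as_matrix())
def proj(c,P):
    f,cx,cy,o,A=c; q=(np.atleast_2d(P)-o)@A
    return np.c_[cx+f*q[:,0]/q[:,2],cy+f*q[:,1]/q[:,2]]
def tri(obs,x0=(450,-100,50)):
    r=least_squares(lambda X:np.concatenate([proj(c,X)[0]-u for c,u in obs]),x0); return r.x,r.fun
E
python3 - <<'E'
from h import *
S,D=cam('scene'),cam('side')
np.set_printoptions(precision=2,suppress=True)
print('stemtop z104',*tri([(S,(159.2,225.7)),(D,(367.1,424.5))]))
print('head',*tri([(S,(346,224.8)),(D,(284.6,207.1))]))
obs=[(S,(317.2,278),-75*0+75,None)]
# base corners, housing local
pts=[(S,(317.2,277.9),(75,-60,0)),(S,(364.6,282.8),(75,60,0)),(D,(263.5,264.2),(-75,-60,0)),(D,(332.2,255.9),(75,-60,0)),(D,(259.8,221),(-75,60,10)),
 ]
def f(p):
    Rz=R.from_euler('z',p[2]).as_matrix()
    return np.concatenate([proj(c,Rz@np.array(l)+[p[0],p[1],0])[0]-u for c,u,l in pts])
for y0 in(0,):
    r=least_squares(f,[500,50,y0]);print('housing',r.x,np.degrees(r.x[2]),r.fun)
print('cap',*tri([(S,(198.7,240.5)),(D,(342,385))]))
E
```

```text
stemtop z104 [ 518.81 -330.45  103.29] [-0.72  0.34 -0.34 -0.31]
head [556.63 137.96 109.07] [-0.81  0.79 -0.5  -0.78]
housing [572.55 136.71  -0.24] -13.839325588554411 [-0.81  1.61 -0.07  1.94 -0.77  0.39  0.18 -0.23 -1.53 -0.61]
cap [ 519.32 -238.52   54.6 ] [-0.85  0.48 -0.44 -0.45]
```

```bash
python3 -m creep '[[1,[37.8,-6.5,0],6.7],[1,[37.8,-6.5,0],6.7],[1,[37.8,-6.5,0],6.7],[1,[37.8,-6.5,0],6.7],[1,[37.8,-6.5,0],6.7],[1,[37.8,-6.5,0],6.7],[1,[37.8,-6.5,0],6.7],[1,[37.8,-6.5,0],6.7],[1,[37.8,-6.5,0],6.7],[1,[37.8,-6.5,0],6.7],[1,[37.8,-6.5,0],6.7],[1,[37.8,-6.5,0],6.7]]' 20
python3 - <<'E'
from h import *
import cv2
print(manip.read_state()['eef_pos'],manip.read_state()['eef_rot'],manip.read_state()['joints'])
c=cam('wrist'); im=manip.camera('wrist')[:,:,::-1].copy()
p=proj(c,[[518.8,-330.4,104],[518.8,-330.4,60]]);print(p)
for q in p: cv2.drawMarker(im,tuple(map(int,q)),(0,0,255),0,12)
cv2.imwrite('pics/w1.png',im)
E
```

```text
clock: 1.35
eef_pos: [517.4, -331.7, 191.7]
eef_rot: [3.141, -0.0, -0.246]
wrist_force: [-1.3, 0.6, -0.1]
finger_gap: 93.9
finger_force: 0.0
[ 517.37178655 -331.69169362  191.70863454] [ 3.14148677e+00 -2.58185417e-05 -2.45583326e-01] [-6.29647833e-01  4.45146078e-01  1.32292838e+00 -9.02505576e-05
  1.37345458e+00  1.18674951e+00]
[[315.50637271 239.33057249]
 [315.53317235 227.00133829]]
```

View pics/w1.png

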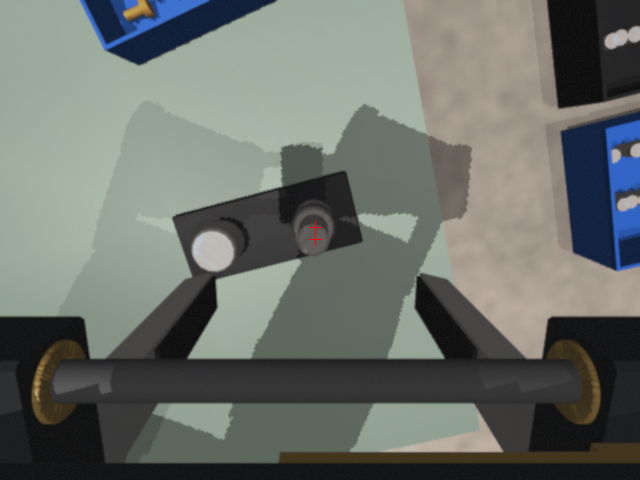

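The wrist view confirms it: the stem top is at (314,240), within 1 px of the prediction. Going down to grip.

```bash
python3 -m creep '[[1,[0.05,-0.1,5],0],[1,[0.05,-0.1,8],0],[1,[0.05,-0.1,10.8],0],[1,[0.05,-0.1,10.8],0],[1,[0.05,-0.1,10.8],0],[-1,[0.05,-0.1,10.8],0],[-1,[0.05,-0.1,10.8],0],[-1,[0.05,-0.1,10.8],0],[-1,[0.05,-0.1,10.8],0],[-1,[0.05,-0.1,10.8],0],[-1,[0.05,-0.1,10.8],0],[-1,[0.05,-0.1,10.8],0]]' 15
```

```text
clock: 2.6
eef_pos: [519.1, -329.9, 83.5]
eef_rot: [-3.142, 0.0, -0.244]
wrist_force: [-0.1, 0.3, -0.2]
finger_gap: 41.7
finger_force: 0.0
```

```bash
python3 -m creep '[[-1,[0,0,0],0],[-1,[0,0,0],0],[-1,[0,0,0],0],[-1,[0,0,0],0],[-1,[0,0,0],0],[-1,[0,0,0],0]]' 15
```

```text
clock: 3.2
eef_pos: [519.1, -329.9, 83.5]
eef_rot: [-3.142, 0.0, -0.244]
wrist_force: [-0.4, -0.5, -0.2]
finger_gap: 22.9
finger_force: 15.0
```

```bash
python3 -m creep '[[-1,[0,0,-1],0],[-1,[0,0,-2.1],0],[-1,[0,0,-2.1],0],[-1,[-0.4,0,-2.1],0],[-1,[-0.9,0,-2.0],0],[-1,[-1.3,0,-1.9],0],[-1,[-1.8,0,-1.75],0],[-1,[-2.3,0,-1.5],0],[-1,[-2.8,0,-1.25],0],[-1,[-3.3,0,-0.95],0],[-1,[-3.3,0,-0.95],0],[-1,[-3.3,0,-0.95],0]]' 12
python3 - <<'E'
from h import *
import cv2
s=manip.read_state();print(s['eef_pos'],s['wrist_force'])
a=manip.camera('scene')[:,:,::-1];b=manip.camera('side')[:,:,::-1]
c=lambda i,x,y:cv2.resize(i[y:y+150,x:x+100],(400,600),interpolation=cv2.INTER_CUBIC)
cv2.imwrite('pics/t1.png',np.hstack([c(a,110,150),c(b,310,330)]))
E
```

```text
clock: 4.4
eef_pos: [487.1, -322.0, 93.0]
eef_rot: [-3.142, -0.0, -0.244]
wrist_force: [1.2, -0.7, -2.8]
finger_gap: 23.0
finger_force: 12.0
[ 487.05878759 -321.98101424   93.03408037] [ 1.20565735 -0.65679415 -2.77541394]
```

View pics/t1.png

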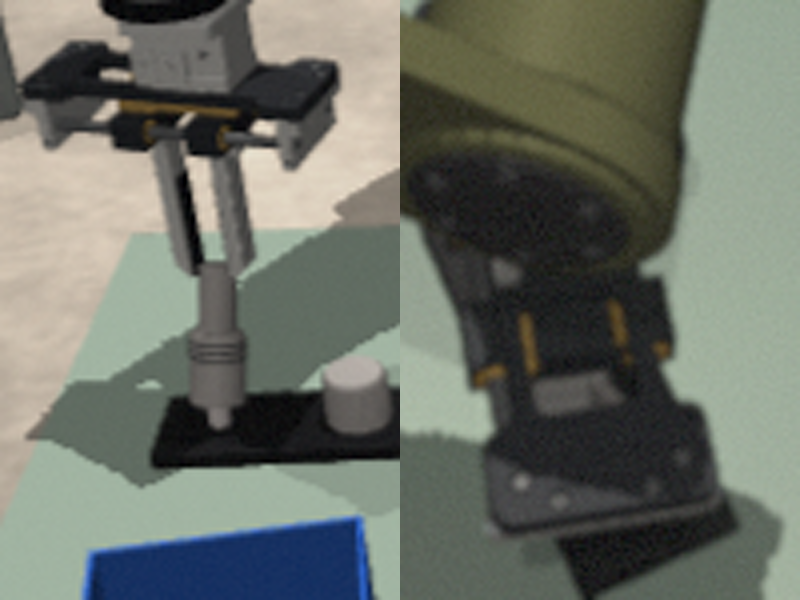

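```bash
python3 - <<'E'
from h import *
S=cam('scene')
p=np.array([487.1,-322,93.]);g=p+[0,0,5]
ps=np.radians(-14);hx=np.array([np.cos(ps),np.sin(ps),0]);z=np.array([0,0,1.])
for t in (0,10,25):
  a=-np.sin(np.radians(t))*hx+np.cos(np.radians(t))*z
  P=proj(S,np.array([g,p-[0,0,14],g+15.5*a,g-28.5*a,g-76.5*a]))
  print(t,((P-[110,150])*4).round(0).tolist())
print(((proj(S,[[518.8,-330.4,39],[518.8,-330.4,12]])-[110,150])*4).round())
s=manip.read_state();print(s['finger_gap'],s['finger_force'],s['wrist_force'])
E
```

```text
0 [[218.0, 285.0], [223.0, 310.0], [214.0, 264.0], [225.0, 322.0], [237.0, 383.0]]
10 [[218.0, 285.0], [223.0, 310.0], [216.0, 262.0], [222.0, 326.0], [228.0, 393.0]]
25 [[218.0, 285.0], [223.0, 310.0], [219.0, 261.0], [217.0, 329.0], [214.0, 402.0]]
[[211. 389.]
 [218. 423.]]
23.249588975156943 11.999369412660599 [ 1.20382661 -0.44097945 -3.27372984]
```

It looks tilted roughly as planned: stem top at (218,263) and mouth near (218,400) in the crop, close to the 25° prediction. I'll grip firmer, lift it clear and measure the tilt.

```bash
python3 -m creep '[[-1,[0,0,0],0],[-1,[0,0,0],0],[-1,[0,0,-1],0],[-1,[0,0,-2.5],0],[-1,[0,0,-5],0],[-1,[0,0,-9],0],[-1,[0,0,-12],0],[-1,[0,0,-12],0],[-1,[0,0,-12],0]]' 40
python3 - <<'E'
from h import *
import cv2
s=manip.read_state();print(s['eef_pos'],s['wrist_force'])
w=manip.camera('wrist')[:,:,::-1]
a=manip.camera('scene')[:,:,::-1]
c=lambda i,x,y:cv2.resize(i[y:y+150,x:x+100],(400,600),interpolation=cv2.INTER_CUBIC)
cv2.imwrite('pics/t2.png',np.hstack([c(a,110,100),cv2.resize(w,(400,300)).repeat(1,0) if 0 else cv2.copyMakeBorder(w[180:480,120:520],0,300,0,0,0)]))
E
```

```text
clock: 5.4
eef_pos: [486.9, -321.8, 213.1]
eef_rot: [3.141, -0.0, -0.244]
wrist_force: [-1.0, -0.2, -3.4]
finger_gap: 22.5
finger_force: 40.0
[ 486.8857976  -321.83690557  213.11455809] [-1.00693443 -0.23730084 -3.39919665]
```

View pics/t2.png

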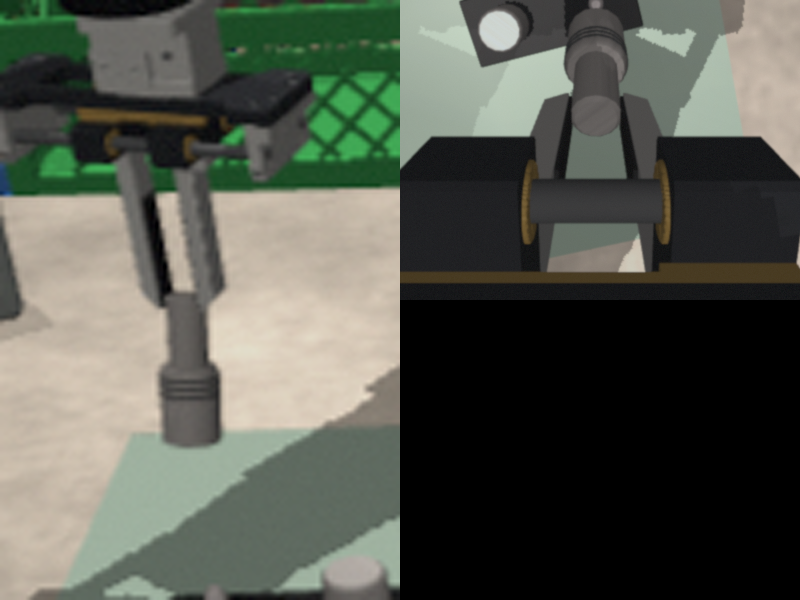

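```bash
python3 - <<'E'
from h import *
np.set_printoptions(precision=2,suppress=True)
S,W=cam('scene'),cam('wrist')
p=np.array(manip.read_state()['eef_pos']);ps=-.244
hx=np.array([np.cos(ps),np.sin(ps),0]);hy=np.array([-np.sin(ps),np.cos(ps),0]);z=np.array([0,0,1.])
def pts(v):
    t,x,y,zz=v; a=-np.sin(t)*hx+np.cos(t)*z; b=np.cross(hy,a)
    T=p+x*hx+y*hy+zz*z   # stem top
    return T,a,b
def f(v):
    T,a,b=pts(v)
    # wrist: stem-top centre, shoulder far rim side extremes; scene: top, shoulder, mouth front edge
    w=proj(W,[T, T-44*a+18*hy, T-44*a-18*hy])
    s=proj(S,[T,T-92*a+18*hy,T-92*a-18*hy])
    return np.r_[w[0]-[316.2,295.5],w[1][0]-286,w[2][0]-347, 
      s[0]-[155.6,174.2], s[1]-[165,209], s[2]-[150.5,209.3]]
for t0 in(.2,.5):
    r=least_squares(f,[t0,0,0,20],loss='soft_l1');print(np.degrees(r.x[0]),r.x,f(r.x))
E
```

```text
13.797042265726079 [ 0.24  0.84  1.1  21.56] [ 0.24 -0.03 -2.2   1.98  0.42 -0.59  0.14  1.69  1.04  0.1 ]
13.79702592252559 [ 0.24  0.84  1.1  21.56] [ 0.24 -0.03 -2.2   1.98  0.42 -0.59  0.14  1.69  1.04  0.1 ]
```

```bash
python3 - <<'E'
from h import *
import cv2
C={n:cam(n) for n in('scene','wrist','side')}
p=np.array(manip.read_state()['eef_pos']);ps=-.244
hx=np.array([np.cos(ps),np.sin(ps),0]);hy=np.array([-np.sin(ps),np.cos(ps),0]);z=np.array([0,0,1.])
im={n:manip.camera(n)[:,:,::-1].copy() for n in('scene','wrist')}
def tile(n,th,x,y,w,h,k):
    o=cv2.resize(im[n][y:y+h,x:x+w],None,fx=k,fy=k,interpolation=cv2.INTER_CUBIC)
    t=np.radians(th);a=-np.sin(t)*hx+np.cos(t)*z;b=np.cross(hy,a);T=p+5*z+15.5*a
    ang=np.linspace(0,2*np.pi,60)[:,None]
    for d,r,col in((0,12,(0,0,255)),(44,18,(0,255,0)),(92,18,(255,0,255))):
        q=(proj(C[n],T-d*a+r*(np.cos(ang)*hy+np.sin(ang)*b))-[x,y]+.5)*k
        cv2.polylines(o,[q.astype(int)],True,col,1)
    cv2.putText(o,str(th),(5,20),0,.6,(0,0,255)); return o
ths=(10,16,22,27)
top=np.hstack([tile('wrist',t,265,160,100,150,2) for t in ths])
bot=np.hstack([tile('scene',t,140,165,33,50,6) for t in ths])
bot=cv2.copyMakeBorder(bot,0,0,0,800-bot.shape[1],0)
cv2.imwrite('pics/t3.png',np.vstack([top,bot]))
E
```

```text
(no output)
```

View pics/t3.png

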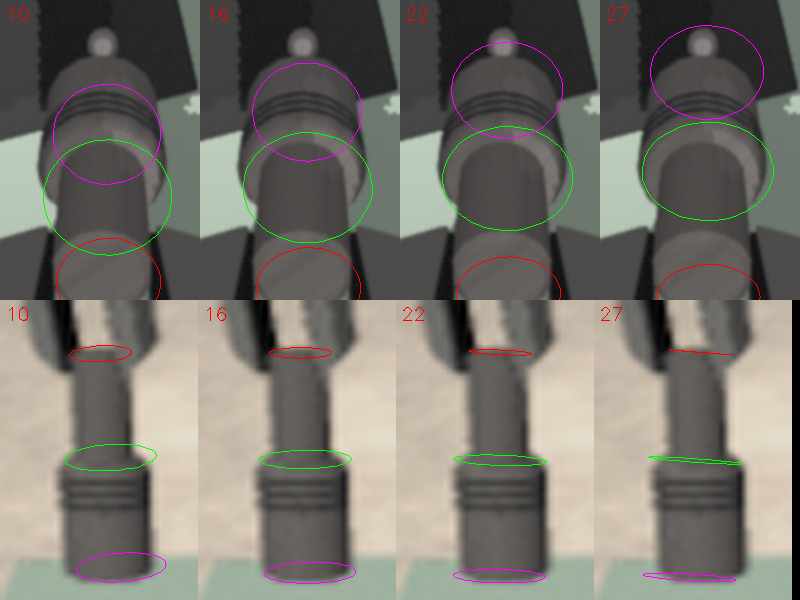

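The overlays put the tilt at about 17–18°, with the coupler about 3 mm towards +x in the pads. That's usable, and the nipple can give the rest. Moving to hover just above the head.

```bash
python3 -m creep '[[-1,[-0.4,-2,0.2],0],[-1,[-1.1,-6,0.2],0],[-1,[-2,-10.5,0.2],0],[-1,[-2.8,-15,0.2],0],[-1,[-3.7,-20,0.2],0],[-1,[-4.6,-25,0.2],0],[-1,[-5.5,-30,0.2],0],[-1,[-6.5,-35,0.2],0],[-1,[-7.4,-40,0.2],0],[-1,[-8.2,-44,0.2],0],[-1,[-8.6,-46.3,0.2],0],[-1,[-8.6,-46.3,0.2],0]]' 40
python3 -m creep '[[-1,[0,0,0],0],[-1,[0,0,0],0],[-1,[0,0,0],0]]'
cat > ov.py <<'E'
from h import *
import cv2,sys
def run(N,name,th,off,yaw=-.244):
    p=np.array(manip.read_state()['eef_pos'])
    C={n:cam(n) for n in('scene','wrist','side')}
    im={n:manip.camera(n)[:,:,::-1].copy() for n in C}
    hx=np.array([np.cos(yaw),np.sin(yaw),0]);hy=np.array([-np.sin(yaw),np.cos(yaw),0]);z=np.array([0,0,1.])
    ang=np.linspace(0,2*np.pi,60)[:,None]
    ax=lambda t:-np.sin(np.radians(t))*hx+np.cos(np.radians(t))*z
    an,ac=ax(25),ax(th);T=p+off[0]*hx+off[1]*hy+off[2]*z
    ci=lambda c,a,r:c+r*(np.cos(ang)*hy+np.sin(ang)*np.cross(hy,a))
    L=[(ci(N,an,22),(255,255,0)),(ci(N+16*an,an,17),(0,255,255)),(ci(N+34*an,an,8),(0,128,255)),
       (ci(T,ac,12),(0,0,255)),(ci(T-44*ac,ac,18),(0,255,0)),(ci(T-92*ac,ac,18),(255,0,255))]
    def tile(n,x,y,w,h,k):
        o=cv2.resize(im[n][y:y+h,x:x+w],None,fx=k,fy=k,interpolation=cv2.INTER_CUBIC)
        for P,c in L: cv2.polylines(o,[((proj(C[n],P)-[x,y]+.5)*k).astype(int)],True,c,1)
        return o
    u=proj(C['scene'],N+45*an)[0].astype(int);v=proj(C['side'],N+25*an)[0].astype(int)
    A=tile('wrist',220,60,200,300,2); B=tile('scene',u[0]-33,u[1]-35,66,50,6)[:300,:396];D=tile('side',v[0]-33,v[1]-25,66,50,6)[:300,:396]
    cv2.imwrite(name,np.hstack([A,np.vstack([B,D])])); print(p)
E
python3 -c "
from ov import *
run(np.array([571.4,134.4,75]),'pics/n1.png',17,(-1.3,.5,20))"
```

```text
clock: 6.8
eef_pos: [514.9, 150.7, 210.0]
eef_rot: [3.141, 0.002, -0.24]
wrist_force: [0.4, -0.2, -2.7]
finger_gap: 22.4
finger_force: 40.0
clock: 7.1
eef_pos: [515.5, 147.1, 210.9]
eef_rot: [3.141, 0.0, -0.245]
wrist_force: [-0.5, -0.5, -3.5]
finger_gap: 22.5
finger_force: 40.0
[515.45570963 147.12714276 210.94185471]
```

View pics/n1.png

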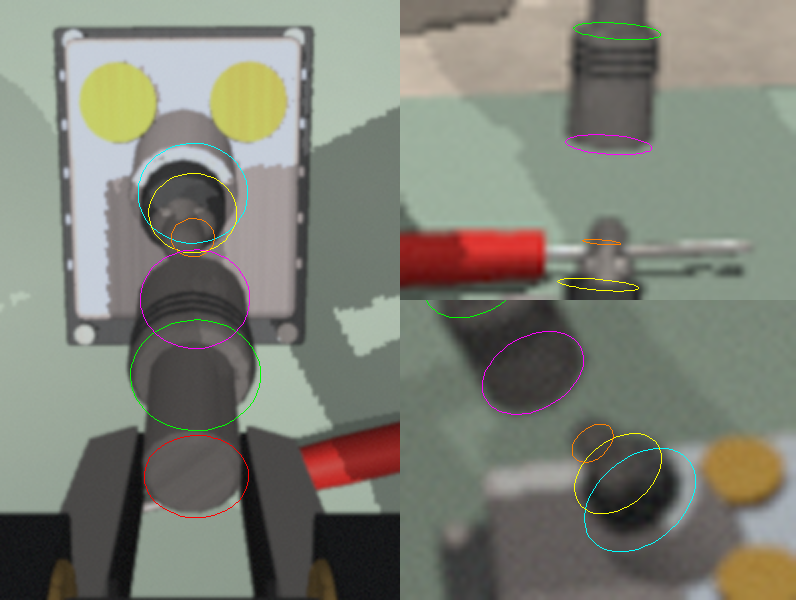

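The picture shows the coupler model fitting at 17° and the yaw aligned with the housing edges. The nipple sits about 3 mm further to +y than I predicted: the catches are at wrist crop (165,213) and (205,213), and the head is at scene crop (607,237) and side crop (592,431). I'll refine the position from these.

```bash
python3 - <<'E'
from h import *
np.set_printoptions(precision=2,suppress=True)
C={n:cam(n) for n in('scene','wrist','side')}
yaw=-.244;hx=np.array([np.cos(yaw),np.sin(yaw),0]);hy=np.array([-np.sin(yaw),np.cos(yaw),0]);z=np.array([0,0,1.])
a=-np.sin(np.radians(25))*hx+np.cos(np.radians(25))*z
N0=np.array([571.4,134.4,75])
u=proj(C['scene'],N0+45*a)[0].astype(int)-[33,35];v=proj(C['side'],N0+25*a)[0].astype(int)-[33,25]
ob={'w_ball':('wrist',23,np.array([185,213])/2+[220,60]-.25),'sc':('scene',34,np.array([207,237])/6+u-.4),'sd':('side',34,np.array([192,131])/6+v-.4)}
for k in (['w_ball'],['sc','sd'],list(ob)):
    f=lambda q:np.concatenate([proj(C[ob[i][0]],N0+q[0]*hx+q[1]*hy+ob[i][1]*a)[0]-ob[i][2] for i in k])
    r=least_squares(f,[0,0]);print(k,r.x,r.fun)
s=manip.read_state();p=np.array(s['eef_pos'])
print(p,'TCP rel N0 in hx,hy,z',(p-N0)@hx,(p-N0)@hy,(p-N0)[2])
E
```

```text
['w_ball'] [3.65 3.21] [-0. -0.]
['sc', 'sd'] [-0.15  3.6 ] [ 0.48  0.87 -0.25  0.68]
['w_ball', 'sc', 'sd'] [3.13 3.28] [-0.1   0.7   0.2   1.54  1.36  0.6 ]
[515.48 147.52 211.1 ] TCP rel N0 in hx,hy,z -57.42806543148228 -0.7812426266347003 136.10325993307288
```

```bash
python3 -m creep '[[-1,[0.7,-0.36,1.3],0],[-1,[1.42,-0.36,2.64],0],[-1,[1.42,-0.36,2.64],0],[-1,[1.55,-0.36,2.95],0],[-1,[1.7,-0.36,3.25],0],[-1,[1.84,-0.36,3.55],0],[-1,[1.84,-0.36,3.55],0],[-1,[1.84,-0.36,3.55],0]]' 30
```

```text
clock: 8.05
eef_pos: [534.2, 147.2, 175.7]
eef_rot: [-3.142, -0.0, -0.244]
wrist_force: [-0.5, 0.4, -2.6]
finger_gap: 22.9
finger_force: 30.0
```

```bash
python3 -m creep '[[-1,[0,0,0],0],[-1,[-0.25,0,0.1],0],[-1,[-0.5,0,0.2],0],[-1,[-0.75,0,0.3],0],[-1,[-1.0,0,0.4],0],[-1,[-1.0,0,0.4],0],[-1,[-1.0,0,0.4],0]]' 15
python3 -c "
from ov import *
run(np.array([573.9,137.2,75]),'pics/n2.png',25,(-3.3,.5,19))"
```

```text
clock: 8.75
eef_pos: [524.5, 149.6, 171.7]
eef_rot: [-3.142, -0.0, -0.244]
wrist_force: [0.8, 0.7, -2.6]
finger_gap: 22.7
finger_force: 15.0
[524.49697459 149.57929229 171.68710703]
```

View pics/n2.png

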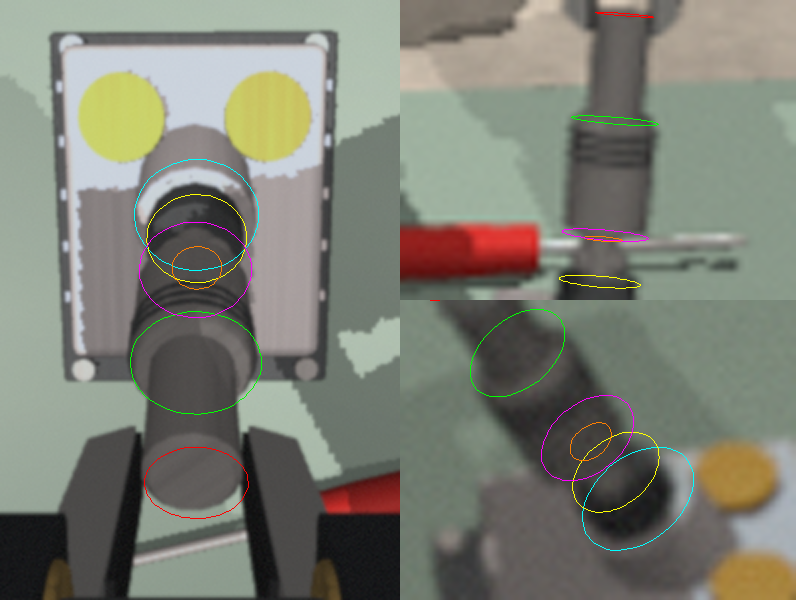

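In the wrist and scene views the mouth sits over the head and the tilt overlay fits. Now advancing along the axis.

```bash
python3 -m creep '[[-1,[0.1,0,0.2],0],[-1,[0.2,0,0.4],0],[-1,[0.3,0,0.65],0],[-1,[0.42,0,0.91],0],[-1,[0.42,0,0.91],0],[-1,[0.42,0,0.91],0]]' 25
```

```text
clock: 9.5
eef_pos: [528.5, 148.5, 162.5]
eef_rot: [3.141, -0.0, -0.244]
wrist_force: [0.8, -1.4, -1.0]
finger_gap: 23.1
finger_force: 25.0
```

```bash
python3 -m creep '[[-1,[0,0,0],0],[-1,[0,0,0],0],[-1,[0.1,0,0.2],0],[-1,[0.2,0,0.4],0],[-1,[0.3,0,0.65],0],[-1,[0.42,0,0.91],0],[-1,[0.42,0,0.91],0],[-1,[0.42,0,0.91],0]]' 60
```

```text
clock: 10.3
eef_pos: [532.4, 147.5, 152.9]
eef_rot: [3.141, 0.001, -0.244]
wrist_force: [0.2, -1.3, 0.5]
finger_gap: 22.0
finger_force: 60.0
```

```bash
python3 -m creep '[[-1,[0.08,0,0.18],0],[-1,[0.17,0,0.36],0],[-1,[0.25,0,0.54],0],[-1,[0.34,0,0.72],0],[-1,[0.34,0,0.72],0],[-1,[0.34,0,0.72],0]]' 60
```

```text
clock: 10.9
eef_pos: [535.8, 146.9, 146.8]
eef_rot: [-3.141, -0.0, -0.244]
wrist_force: [-5.4, -1.7, 10.0]
finger_gap: 21.9
finger_force: 60.0
```

```bash
python3 -m creep '[[-1,[0.06,0,0.13],0],[-1,[0.13,0,0.27],0],[-1,[0.19,0,0.41],0],[-1,[0.19,0,0.41],0],[-1,[0.19,0,0.41],0],[-1,[0.19,0,0.41],0]]' 60
```

```text
clock: 11.5
eef_pos: [537.5, 146.7, 143.9]
eef_rot: [-3.141, -0.0, -0.244]
wrist_force: [-12.4, 0.1, 21.0]
finger_gap: 22.0
finger_force: 60.1
```

```bash
python3 -m creep '[[-1,[0.05,0,0.1],0],[-1,[0.08,0,0.18],0],[-1,[0.08,0,0.18],0],[-1,[0.08,0,0.18],0],[-1,[0.08,0,0.18],0],[-1,[0.08,0,0.18],0]]' 60; python3 -m creep '[[-1,[0,0,0],0],[-1,[0,0,0],0],[-1,[0,0,0],0],[-1,[0,0,0],0],[-1,[0,0,0],0],[-1,[0,0,0],0]]' 60
```

```text
clock: 12.1
eef_pos: [538.2, 146.9, 143.8]
eef_rot: [-3.14, -0.001, -0.243]
wrist_force: [-22.7, 0.4, 37.9]
finger_gap: 21.6
finger_force: 60.2
clock: 12.7
eef_pos: [538.2, 146.9, 143.8]
eef_rot: [-3.14, -0.001, -0.243]
wrist_force: [-22.5, -0.5, 38.4]
finger_gap: 21.9
finger_force: 60.2
```

The stop is stiff: the axial force rose by about 18 N with almost no travel. The load is purely along the axis and the pose matches home, so I'm handing in.

```bash
python3 -c "
from cell import manip
print(manip.sign_off())"
```

```text
the job is handed in; nothing more can be done
None
```

I lifted the coupler off its peg, tilted it, pressed it onto the nipple against a hard stop (about 45 N along the axis) and handed in still holding it at 60 N grip; forces and arm position say it is fully home, but I had no pictures left to check the catches by eye, and the hand-in gave no verdict.

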